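Sweep the walnut shells into the scrap tray

TASK

With the fingers closed, sweep the three empty walnut shell halves along the cutting board and off its end, so that all three lie in the scrap tray hung there. Only push them, do not pick them up or lift them, and leave the whole walnut, the nutcracker and everything else where they are.

Things in the scene. Friction and masses are not known exactly. Their poses are not given: they have to be found in the camera images.
- board: fixed striped bamboo cutting board with a scrap tray hung on one end. Origin on the counter; z up, y along the board towards the tray, x across it. Board: x -130 to 130 mm, y -160 to 120 mm, flat top 40 mm above the counter, no rim. A shell pushed off its y = 120 mm edge drops into the tray
- edge (a point): middle of the board's edge over the tray, at the height of the board's top (40 mm above the counter); axes as the board's
- tray (a point): centre of the floor of the scrap tray (part of the board): an open-topped aluminium pan over board x -130 to 130 mm, y 120 to 220 mm, walls 3 mm, floor 3 mm above the counter, wall tops 36 mm above the counter, 4 mm lower than the board's top; axes as the board's
- shell0: empty half of a walnut shell, a dark brown dome lying flat side down on the board: 35 mm across, 17.5 mm high, 10 to 18 g, does not roll while flat; may land either way up in the tray and rock a second; origin at the centre of its flat underside
- shell1: empty half of a walnut shell, a dark brown dome lying flat side down on the board: 35 mm across, 17.5 mm high, 10 to 18 g, does not roll while flat; may land either way up in the tray and rock a second; origin at the centre of its flat underside
- shell2: empty half of a walnut shell, a dark brown dome lying flat side down on the board: 35 mm across, 17.5 mm high, 10 to 18 g, does not roll while flat; may land either way up in the tray and rock a second; origin at the centre of its flat underside
- walnut: whole walnut standing on the board among the shell halves: 37 mm across, 39 mm high, flat foot 18 mm; stays where it is; origin under its centre. It and the three halves lie in four lanes along the board, in any order (board x within 5 mm of -87, -29, 29, 87 mm), each at board y -50 to 50 mm
- nutcracker: steel nutcracker lying across the board at the end away from the tray, about 170 mm long (board x), 38 mm wide (board y), 14 mm high; origin near its middle, on the board's top; at board y about -138 mm; stays where it is
- tumbler: clear plastic tumbler, 68 mm wide, 110 mm high, standing beside the board on the side away from the robot; origin under its centre; stays
- garlic: garlic bulb, 50 mm wide, 56 mm high, on the counter beside the board; origin under its centre; stays
- onion: onion, 68 mm wide, 71 mm high, on the counter beside the board; origin under its centre; stays
- sugar_jar: glass jar with a wooden lid, 100 mm wide, 118 mm high, to the robot's left; origin under its centre; stays
Mind the look-alikes: they are no part of the job. What is shaped like the shell2 but purple or yellow is not meant. What is shaped like the shell0 but turquoise is not meant.

How it is judged (in metres and radians):
At the end, for the whole second after the job is handed in: All three shell halves rest (under 0.08 m/s) inside the scrap tray, either way up, their origins at most 34 mm above the counter; the whole walnut is within 15 mm of its start, the nutcracker within 20 mm, and the tumbler, garlic, onion and jar within 30 mm (x of shell0 in the frame of board between -0.13 and 0.13 m and y of shell0 in the frame of board between 0.12 and 0.22 m and z of each of shell0, shell1, shell2 in the frame of board below 0.034 m and linear speed of each of shell0, shell1, shell2 below 0.08 m/s and x of shell1 in the frame of board between -0.13 and 0.13 m and y of shell1 in the frame of board between 0.12 and 0.22 m and x of shell2 in the frame of board between -0.13 and 0.13 m and y of shell2 in the frame of board between 0.12 and 0.22 m and distance of walnut from where it was at the start of the episode below 0.015 m and distance of nutcracker from where it was at the start of the episode below 0.02 m and distance of each of tumbler, garlic, onion, sugar_jar from where it was at the start of the episode below 0.03 m); the robot touches nothing.
It fails at once if a shell half is lifted off the board (more than 30 mm above its top) (z of any of shell0, shell1, shell2 in the frame of board above 0.07 m).
It fails at once if the whole walnut is moved more than 15 mm (distance of walnut from where it was at the start of the episode above 0.015 m).
It fails at once if the nutcracker is moved more than 20 mm (distance of nutcracker from where it was at the start of the episode above 0.02 m).
It fails at once if another thing on the counter is moved more than 30 mm (distance of any of tumbler, garlic, onion, sugar_jar from where it was at the start of the episode above 0.03 m).
It also fails if it takes over 48 s, if anything falls off the work surface, if the arm or the gripper's body presses on something with over 40 N, if the wrist force passes 120 N, or if a joint passes its speed limit or range.

ROBOT

A 6-joint arm with a two-finger parallel gripper is mounted at the origin on the work surface. World frame = base frame: x ahead of the robot, y to its left, z up, the work surface at z = 0. Lengths are in m, angles in degrees, forces in N, time in s.
With the tool pointing down it reaches from about 0.35 to 0.975 m from the base axis. Payload 4.9 kg.
Tool frame: the origin (TCP) lies midway between the tips of the shut fingers; the grasp point (between the pads) lies 19 mm behind it; z points along the fingers, y is the line along which they close (so a half turn about z gives the same grasp; the last joint's range is limited). The gripper opens to 85 mm and grips with 20 to 120 N. Pads are 22 mm wide; open, the fingers measure 114 mm over their backs; the gripper's body (76 mm by 85 mm) begins 54 mm behind the grasp point. The pads swing forward as they close: fully open they stand 13 mm farther back than shut.
Start: joints at [63.885, 3.019, 92.412, -0, 84.569, -6.818], TCP at [0.207, 0.59, 0.231] pointing down, gripper open.
Joint ranges: [-172.51, 172.51], [-57.92, 126.97], [3.15, 148.05], [-58.71, 238.71], [5.1, 150.11], [-179.66, 179.66]. Speed limits (degrees/s): [147.25, 147.25, 180, 180, 180, 180].

INTERFACE

Orientations are given as a 3x3 rotation matrix whose columns are the frame's x, y, z axes.
In Python, from station import robot, eyes gives the robot as it stands.
- The arm moves only by the tool move_arm, never from a script. Its argument "commands" is one flat list of numbers, 4 for each row, row after row: the shift along the tool's x, y, z in m, then the turn about the tool's z in rad. A call has exactly 5 rows; each row shifts and turns the commanded pose from where the row before left it, along the tool's axes as they then stand; what a row does not reach is not made up. A row lasts 1/10 s, in which the tool goes at most 50 mm and 8.59 degrees, less where a joint would pass 70% of its speed; a pose out of reach is approached as far as the arm can. A call with a gripper value outside its range is refused whole. "claw" is the finger opening in m, from 0 to 0.0854, set as the call begins (left out, the last holds). The fingers move at their own pace and stop on an object; the grip force is fixed at half the most. Time passes only in rows, so rows that do not move let the fingers close, or fill a call up. It gives the time, the measured TCP pose, the force, the opening and the grip force at its end, in the units of the state.
- robot.sense(): the state, without advancing time (a new reading comes with each control period).
- eyes.snapshot(name): name is "side" or "top" or "wrist"; returns a dict with "frame" (384x512x3 uint8, red, green, blue), "K" (3x3 intrinsics, pixels), "D" ([k1, k2, p1, p2, k3] as OpenCV has them; the pictures are not rectified), "view" (4x4, takes a point from world to camera coordinates). Camera axes: x right, y up, looking along -z (the intrinsics and any distortion apply to the point x, -y, -z); pixel columns grow to the right and rows downward; lengths in m; the calibration is good to about 2 mm. A picture is of the moment at which its call begins. There is no depth.
- robot.finish_job(): hands the job in; it is judged then, once.
The state is a dict: "t": time; "q": joint angles; "dq": joint speeds; "effort": joint torques, N m; "eef_pos": TCP position; "eef_rot": TCP orientation; "ft_force": force on the tool from outside, world axes, zero at the start; "moment": the same for the moment, N m; "gripper_width": finger opening in m; "grip_force": force on a finger pad.
Only numpy, scipy, OpenCV 4.12 (cv2) and the standard library are available. Lean on these libraries where they do the work, as an engineer would, in place of code of your own. Each camera call takes 0.05 s, during which the arm holds its last target. There are 200 camera calls.

## Working session

There is one attempt and no reset: what is moved stays moved. The work goes in short steps, Python scripts to look and compute and a tool call to move; the robot and the scene stay as the last step left them, time stands still between calls to the robot, and variables do not carry over. Pictures are saved under pics/ and viewed, at most 10 in all, crops included, and the job is handed in when it is done.

Besides the shell and the picture viewer there is one more tool, called after "Emit:" as name(argument=value, ...) on one line, values as JSON. move_arm: Moves the arm, as the interface text tells. Its arguments: {"type":"object","properties":{"commands":{"type":"array","items":{"type":"number"}},"claw":{"type":"number"}},"required":["commands"]}

```bash
mkdir -p pics
python3 - <<'E'
from station import robot, eyes
import cv2,pickle
for n in ("top","side"):
    s=eyes.snapshot(n); pickle.dump(s,open(n+".pkl","wb"))
    cv2.imwrite(f"pics/{n}0.png",s["frame"][:,:,::-1])
    print(n,s["K"].round(1).tolist(),s["D"],s["view"].round(3).tolist())
r=robot.sense();print(r["t"],r["eef_pos"],r["eef_rot"])
E
```

```text
top [[372.3, 0.0, 253.1], [0.0, 372.3, 194.0], [0.0, 0.0, 1.0]] [-0.10655645  0.          0.          0.          0.        ] [[-0.004, -1.0, -0.015, 0.141], [0.995, -0.005, 0.098, -0.604], [-0.098, -0.014, 0.995, -0.978], [0.0, 0.0, 0.0, 1.0]]
side [[430.2, 0.0, 261.0], [0.0, 430.2, 195.1], [0.0, 0.0, 1.0]] [0.04171179 0.         0.         0.         0.        ] [[0.679, -0.734, -0.007, -0.313], [0.482, 0.438, 0.759, -0.406], [-0.554, -0.519, 0.651, -0.584], [0.0, 0.0, 0.0, 1.0]]
0.1 [0.20631167 0.5893703  0.23016593] [[-9.43821562e-01  3.30454484e-01 -8.31940345e-04]
 [ 3.30455457e-01  9.43820047e-01 -1.70580523e-03]
 [ 2.21510988e-04 -1.88489498e-03 -9.99998199e-01]]
```

View pics/top0.png

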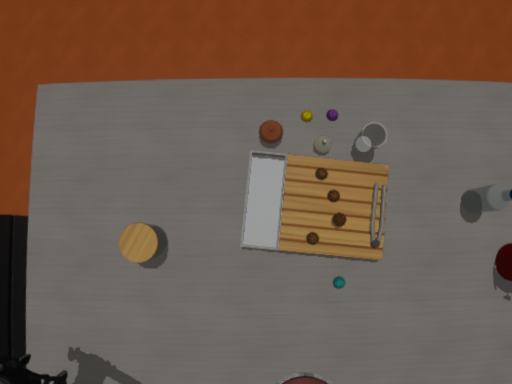

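View pics/side0.png

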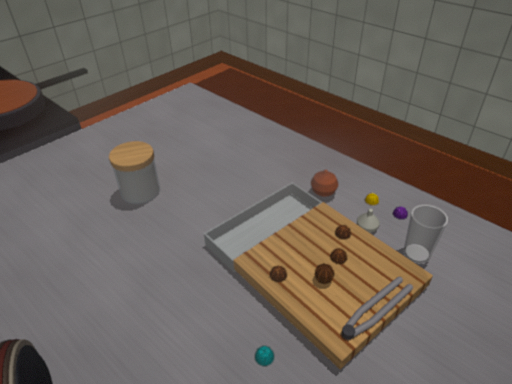

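The top view shows the tray on the left. The dark domes are at about (321,174), (334,196), (340,219) and (313,238). The side view shows the third one is taller, at (324,273), so that is the walnut. Next I'll enlarge the picture and measure.

```bash
cat > h.py <<'E'
import numpy as np,cv2,pickle
def ray(s,uv,z):
    p=cv2.undistortPoints(np.array([[uv]],float),s["K"],np.array(s["D"],float))[0,0]
    R=s["view"][:3,:3];t=s["view"][:3,3]
    d=R.T@np.array([p[0],-p[1],-1]);c=-R.T@t
    return c+d*(z-c[2])/d[2]
E
python3 - <<'E'
from h import *
s=pickle.load(open("top.pkl","rb"));f=s["frame"]
c=f[110:280,230:400]; cv2.imwrite("pics/c.png",cv2.resize(c,None,fx=3.5,fy=3.5,interpolation=cv2.INTER_CUBIC)[:,:,::-1])
m=((f.max(2)<75)).astype(np.uint8); m[:150]=0;m[262:]=0;m[:,:285]=0;m[:,368:]=0
n,l,st,ce=cv2.connectedComponentsWithStats(m)
for i in range(1,n):
    if st[i,4]>30: print(st[i],ce[i],ray(s,ce[i],.048).round(4))
E
```

```text
[351 150  17  12 156] [359.40384615 155.39102564] [ 0.7067 -0.1505  0.048 ]
[316 168  11  12  81] [320.72839506 173.62962963] [ 0.6571 -0.0439  0.048 ]
[328 190  11  12  77] [332.74025974 196.19480519] [ 0.5962 -0.0747  0.048 ]
[333 213  13  13 130] [338.69230769 219.24615385] [ 0.5347 -0.0892  0.048 ]
[307 233  11  12  72] [311.63888889 238.625     ] [ 0.4841 -0.0163  0.048 ]
```

View pics/c.png

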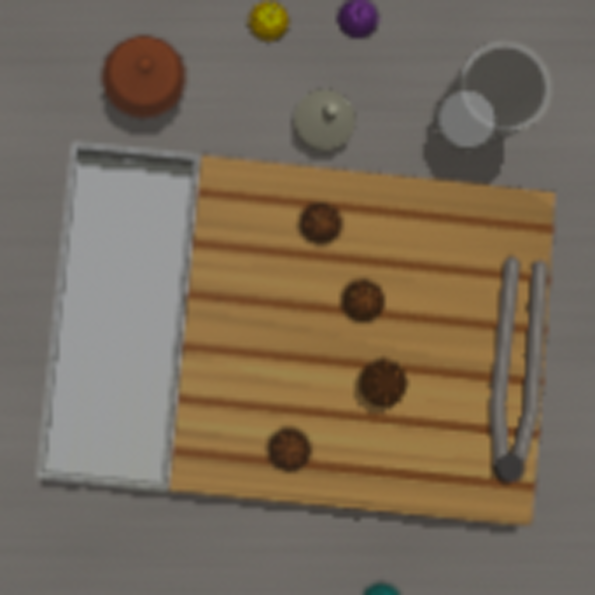

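```bash
cat >> h.py <<'E'
S=pickle.load(open("top.pkl","rb"))
def cp(u,v,z): return ray(S,((u+.5)/3.5-.5+230,(v+.5)/3.5-.5+110),z)
P=np.array([cp(*q,.04)[:2] for q in [(200,155),(170,491),(555,191),(532,523)]])
B=np.array([[.13,.12],[-.13,.12],[.13,-.16],[-.13,-.16]])
H=(B-B.mean(0)).T@(P-P.mean(0));a=np.arctan2(H[0,1]-H[1,0],H[0,0]+H[1,1])
R2=np.array([[np.cos(a),-np.sin(a)],[np.sin(a),np.cos(a)]]);o=P.mean(0)-R2@B.mean(0)
toB=lambda w:(np.array(w)[:2]-o)@R2
toW=lambda b:R2@np.array(b)+o
E
python3 - <<'E'
from h import *
print(np.degrees(a),o,((P-o)@R2).round(4).tolist())
for q in [(320,223,.047),(362,300,.047),(383,384,.06),(289,450,.047)]:
    w=cp(*q);print(w.round(4),toB(w).round(4))
for n,q in dict(tumbler=(508,85,.11),onion=(144,75,.035),garlic=(324,120,.03)).items(): print(n,toB(cp(*q)).round(3))
E
```

```text
-5.82644102470987 [ 0.57178605 -0.05984521] [[0.1296, 0.1195], [-0.1299, 0.1191], [0.129, -0.1598], [-0.1287, -0.1588]]
[ 0.658 -0.045  0.047] [0.0843 0.0235]
[ 0.5985 -0.0758  0.047 ] [ 0.0282 -0.0132]
[ 0.534  -0.0876  0.06  ] [-0.0347 -0.0314]
[ 0.4852 -0.018   0.047 ] [-0.0904  0.0329]
tumbler [ 0.189 -0.097]
onion [0.19  0.169]
garlic [0.169 0.024]
```

Emit:
move_arm(commands=[0,0,0,0.1335,0,0,0,0.1335,0,0,0,0.1335,0,0,0,0.1335,0,0,0,0.1335], claw=0)

```text
t: 0.6
eef_pos: [0.2064, 0.5895, 0.2305]
eef_rot: [[-0.532, 0.847, -0.001], [0.847, 0.532, -0.001], [-0.001, -0.001, -1.0]]
ft_force: [0.5, 0.1, 0.9]
gripper_width: 0.0129
grip_force: 0.0
```

Emit:
move_arm(commands=[0,0,0,0.1335,0,0,0,0.1335,0,0,0,0.1335,0,0,0,0.1335,0,0,0,0.1335])

```text
t: 1.1
eef_pos: [0.2064, 0.5895, 0.2305]
eef_rot: [[0.106, 0.994, -0.001], [0.994, -0.106, -0.001], [-0.001, -0.0, -1.0]]
ft_force: [-0.2, 0.6, -0.2]
gripper_width: 0.0
grip_force: 0.0
```

```bash
cat > now.py <<'E'
from h import *
from station import robot
r=robot.sense();R=np.array(r["eef_rot"])
print(r["t"],"board xy",toB(r["eef_pos"]).round(4),"z",r["eef_pos"][2],"yaw err deg",np.degrees(np.arctan2(R[1,1],R[0,1])-a).round(2),"tilt",R[:,2].round(4),"grip",r["gripper_width"],"F",r["ft_force"],"q",np.round(r["q"],1))
E
python3 now.py
```

```text
1.1 board xy [-0.4295  0.6089] z 0.23054997841802685 yaw err deg -0.28 tilt [-5.0e-04 -1.1e-03 -1.0e+00] grip 1.0196452973509452e-05 F [-0.24215278  0.59097982 -0.24476194] q [63.9  3.  92.5 -0.  84.6 70. ]
```

Emit:
move_arm(commands=[-0.0333,0.0229,0,0,-0.0333,0.0229,0,0,-0.0333,0.0229,0,0,-0.0333,0.0229,0,0,-0.0333,0.0229,0,0])

```text
t: 1.6
eef_pos: [0.3039, 0.411, 0.2307]
eef_rot: [[0.1, 0.995, -0.0], [0.995, -0.1, -0.001], [-0.001, -0.0, -1.0]]
ft_force: [0.6, -0.2, 0.7]
gripper_width: 0.0
grip_force: 0.0
```

Emit:
move_arm(commands=[-0.0333,0.0229,0,0,-0.0333,0.0229,0,0,-0.0333,0.0229,0,0,-0.0333,0.0229,0,0,-0.0333,0.0229,0,0])

```text
t: 2.1
eef_pos: [0.401, 0.2339, 0.2309]
eef_rot: [[0.101, 0.995, -0.0], [0.995, -0.101, -0.0], [-0.0, -0.0, -1.0]]
ft_force: [0.5, 0.5, -0.2]
gripper_width: -0.0004
grip_force: 0.0
```

Emit:
move_arm(commands=[-0.0333,0.0229,0,0,-0.0333,0.0229,0,0,-0.0333,0.0229,0,0,-0.0333,0.0229,0,0,-0.0333,0.0229,0,0])

```text
t: 2.6
eef_pos: [0.4982, 0.0567, 0.2309]
eef_rot: [[0.101, 0.995, -0.0], [0.995, -0.101, 0.0], [0.0, -0.0, -1.0]]
ft_force: [0.5, 0.1, 0.1]
gripper_width: -0.0002
grip_force: 0.0
```

Emit:
move_arm(commands=[-0.0333,0.0229,0,0,-0.0333,0.0229,0,0,-0.0333,0.0229,0,0,-0.0333,0.0229,0,0,0,0,0,0])

```text
t: 3.1
eef_pos: [0.5766, -0.0872, 0.2304]
eef_rot: [[0.105, 0.994, -0.001], [0.994, -0.105, -0.001], [-0.001, -0.001, -1.0]]
ft_force: [0.2, 0.9, 0.3]
gripper_width: 0.0001
grip_force: 0.0
```

```bash
python3 now.py
```

```text
3.1 board xy [ 0.0075 -0.0267] z 0.2303864328600163 yaw err deg -0.22 tilt [-9.e-04 -9.e-04 -1.e+00] grip 0.00011538172774038893 F [0.17851055 0.90446826 0.33183811] q [-15.9  -2.6  98.1  -0.1  84.5  -9.8]
```

Emit:
move_arm(commands=[-0.032,0.0205,0,0,0,0,0.035,0,0,0,0.035,0,0,0,0.035,0,0,0,0.025,0])

```text
t: 3.6
eef_pos: [0.5909, -0.1161, 0.098]
eef_rot: [[0.1, 0.995, -0.004], [0.995, -0.1, 0.002], [0.001, -0.004, -1.0]]
ft_force: [0.3, -0.6, -0.3]
gripper_width: -0.0002
grip_force: 0.0
```

```bash
python3 now.py
python3 - <<'E'
from station import eyes
import cv2
w=eyes.snapshot("wrist")["frame"];s=eyes.snapshot("side")["frame"][180:372,160:416]
s=cv2.resize(s,None,fx=1.5,fy=1.5);w=cv2.resize(w,(384,288))
cv2.imwrite("pics/w1.png",cv2.hconcat([w,s])[:,:,::-1])
E
```

```text
3.6 board xy [ 0.0247 -0.054 ] z 0.09802763863823108 yaw err deg 0.06 tilt [-0.0039  0.0016 -1.    ] grip -0.00022709023720790037 F [ 0.27434151 -0.60833467 -0.3012541 ] q [-18.2   6.8 101.7   0.   71.8 -12.4]
```

View pics/w1.png

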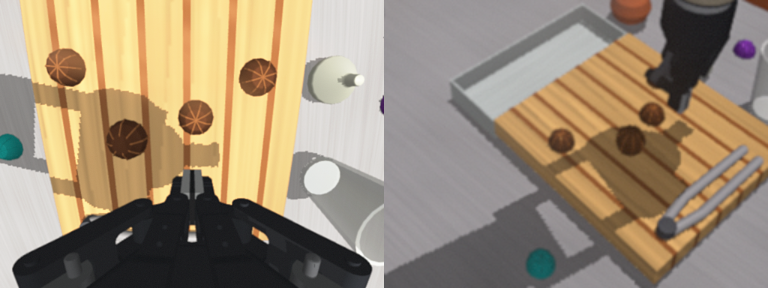

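Wrist view: the fingers at (193,185) are lined up behind shell1 at (196,117), and the walnut at (127,139) is well clear. I'll go down and push slowly.

Emit:
move_arm(commands=[0,0,0.02,0,0,0,0.02,0,0,0,0.015,0,0,0,0,0,0,0,0,0])

```text
t: 4.2
eef_pos: [0.5932, -0.1173, 0.0471]
eef_rot: [[0.101, 0.995, 0.001], [0.995, -0.101, -0.0], [-0.0, 0.001, -1.0]]
ft_force: [0.5, -0.4, 0.5]
gripper_width: -0.0003
grip_force: 0.0
```

```bash
python3 now.py
```

```text
4.2 board xy [ 0.0271 -0.055 ] z 0.047132791151235254 yaw err deg 0.05 tilt [ 7.e-04 -2.e-04 -1.e+00] grip -0.0003093419700289385 F [ 0.51795441 -0.39149409  0.5356304 ] q [-18.2  10.6 102.8   0.   66.5 -12.5]
```

Emit:
move_arm(commands=[0.005,0.001,0.001,0,0.01,0,0.001,0,0.01,0,0,0,0.01,0,0,0,0.01,0,0,0])

```text
t: 4.7
eef_pos: [0.5993, -0.0723, 0.0456]
eef_rot: [[0.1, 0.995, 0.002], [0.995, -0.1, -0.001], [-0.001, 0.002, -1.0]]
ft_force: [0.2, -4.1, 5.7]
gripper_width: 0.0
grip_force: 2.6
```

Emit:
move_arm(commands=[0.01,0,0,0,0.01,0,0,0,0.01,0,0,0,0.01,0,0,0,0,0,0,0])

```text
t: 5.2
eef_pos: [0.6031, -0.0315, 0.0452]
eef_rot: [[0.099, 0.995, 0.002], [0.995, -0.099, -0.0], [0.0, 0.002, -1.0]]
ft_force: [0.6, -1.1, 0.3]
gripper_width: 0.0
grip_force: 0.7
```

```bash
python3 now.py
cat > look.py <<'E'
import sys,cv2
from station import eyes
w=eyes.snapshot("wrist")["frame"];s=eyes.snapshot("side")["frame"][180:372,160:416]
t=eyes.snapshot("top")["frame"][140:268,230:400]
s=cv2.resize(s,(384,288));w=cv2.resize(w,(384,288));t=cv2.resize(t,(384,289))
cv2.imwrite("pics/%s.png"%sys.argv[1],cv2.vconcat([cv2.hconcat([w,s]),cv2.hconcat([t,t*0])])[:,:,::-1])
E
python3 look.py p1
```

```text
5.2 board xy [0.0283 0.0314] z 0.04516954745870309 yaw err deg 0.12 tilt [ 1.6e-03 -1.0e-04 -1.0e+00] grip 1.3063346577544272e-06 F [ 0.64650143 -1.1442345   0.31350585] q [-10.1  10.6 103.    0.   66.2  -4.4]
```

View pics/p1.png

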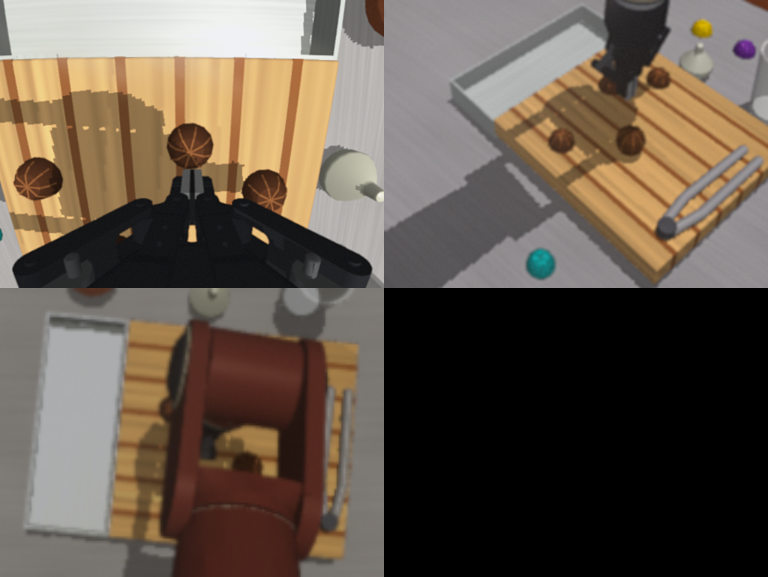

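Wrist view: shell1 at (190,147) is in front of the fingers at (194,185), so the push is straight. I'll carry on over the edge.

Emit:
move_arm(commands=[0.01,-0.0015,0,0,0.01,0,0,0,0.01,0,0,0,0.01,0,0,0,0.01,0,0,0])

```text
t: 5.85
eef_pos: [0.6059, 0.0181, 0.0442]
eef_rot: [[0.101, 0.995, -0.0], [0.995, -0.101, 0.0], [0.0, -0.0, -1.0]]
ft_force: [-0.7, 0.1, 0.0]
gripper_width: 0.0002
grip_force: 0.0
```

Emit:
move_arm(commands=[0.01,0,0,0,0.01,0,0,0,0.01,0,0,0,0.01,0,0,0,0.01,0,0,0])

```text
t: 6.35
eef_pos: [0.611, 0.0676, 0.0443]
eef_rot: [[0.101, 0.995, -0.0], [0.995, -0.101, 0.0], [0.0, -0.0, -1.0]]
ft_force: [0.1, 0.7, -0.4]
gripper_width: -0.0001
grip_force: 0.0
```

Emit:
move_arm(commands=[0,0,0,0,0,0,0,0,0,0,-0.02,0,0,0,-0.025,0,0,0,-0.025,0])

```text
t: 6.85
eef_pos: [0.6105, 0.0662, 0.1146]
eef_rot: [[0.102, 0.995, -0.001], [0.995, -0.102, -0.0], [-0.0, -0.001, -1.0]]
ft_force: [0.7, -0.2, -0.2]
gripper_width: -0.0005
grip_force: 0.0
```

```bash
python3 now.py;python3 look.py p2
```

```text
6.85 board xy [0.0257 0.1293] z 0.11458156655743389 yaw err deg -0.0 tilt [-1.2e-03 -2.0e-04 -1.0e+00] grip -0.0005458657387414925 F [ 0.70318735 -0.20269395 -0.17934932] q [-0.7  7.2 99.5 -0.  73.4  5.1]
```

View pics/p2.png

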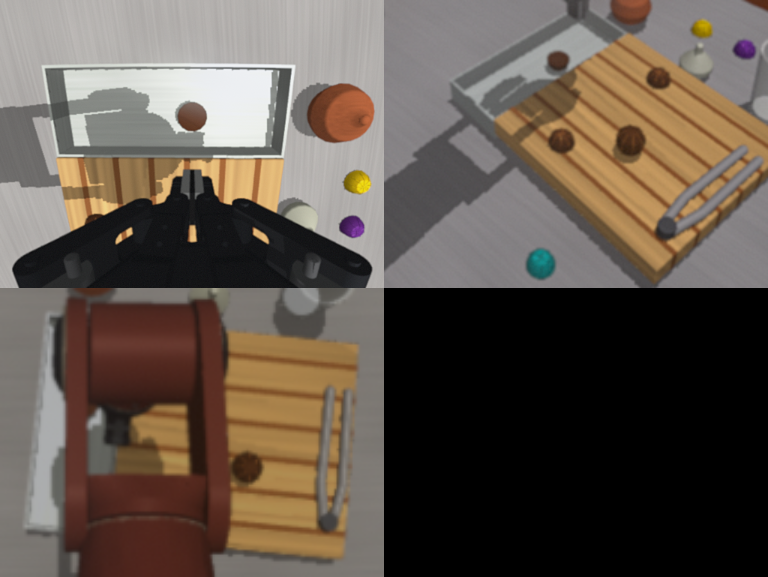

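Shell1 lies upside down in the tray at wrist (191,116), and the rest hasn't moved. Shell0 is next.

Emit:
move_arm(commands=[-0.0302,0.0117,0,0,-0.0302,0.0117,0,0,-0.0302,0.0117,0,0,-0.0302,0.0117,0,0,-0.0302,0.0117,0,0])

```text
t: 7.5
eef_pos: [0.653, -0.0907, 0.1121]
eef_rot: [[0.101, 0.995, -0.003], [0.995, -0.101, 0.001], [0.0, -0.003, -1.0]]
ft_force: [0.4, 0.1, 0.0]
gripper_width: -0.0002
grip_force: 0.0
```

Emit:
move_arm(commands=[0,0,0,0,0,0,0,0,0,0,0.02,0,0,0,0,0,0,0,0,0])

```text
t: 8.0
eef_pos: [0.6528, -0.0882, 0.0931]
eef_rot: [[0.1, 0.995, -0.003], [0.995, -0.1, 0.001], [0.001, -0.003, -1.0]]
ft_force: [0.0, -1.0, 0.9]
gripper_width: -0.0004
grip_force: 0.0
```

```bash
python3 now.py
```

```text
8.0 board xy [ 0.0835 -0.02  ] z 0.09305513798506544 yaw err deg 0.1 tilt [-2.7e-03  8.0e-04 -1.0e+00] grip -0.0003728086187629167 F [ 0.03144486 -0.98258769  0.8751328 ] q [-14.2  14.2  93.7   0.   72.2  -8.4]
```

Emit:
move_arm(commands=[-0.004,0.001,0.015,0,0,0,0.02,0,0,0,0.013,0,0,0,0,0,0,0,0,0])

```text
t: 8.5
eef_pos: [0.6544, -0.0934, 0.046]
eef_rot: [[0.101, 0.995, -0.001], [0.995, -0.101, 0.0], [0.0, -0.001, -1.0]]
ft_force: [-0.1, 0.2, 1.3]
gripper_width: -0.0
grip_force: 0.0
```

```bash
python3 now.py
```

```text
8.5 board xy [ 0.0856 -0.025 ] z 0.04603953075056613 yaw err deg 0.05 tilt [-5.e-04  1.e-04 -1.e+00] grip -4.0250786800924634e-05 F [-0.14575003  0.20728984  1.31531242] q [-14.6  17.5  94.7  -0.   67.8  -8.8]
```

Emit:
move_arm(commands=[0.005,-0.001,0.001,0,0.01,0,0,0,0.01,0,0,0,0.01,0,0,0,0.01,0,0,0])

```text
t: 9.0
eef_pos: [0.6586, -0.0477, 0.046]
eef_rot: [[0.1, 0.995, 0.001], [0.995, -0.1, -0.001], [-0.0, 0.001, -1.0]]
ft_force: [0.9, -1.2, 1.3]
gripper_width: -0.0003
grip_force: 1.0
```

Emit:
move_arm(commands=[0.01,0,0,0,0.01,0,0,0,0.01,0,0,0,0,0,0,0,0,0,0,0])

```text
t: 9.5
eef_pos: [0.6606, -0.0181, 0.0446]
eef_rot: [[0.1, 0.995, -0.001], [0.995, -0.1, 0.001], [0.001, -0.001, -1.0]]
ft_force: [-0.8, -0.3, -0.4]
gripper_width: -0.0001
grip_force: 0.0
```

```bash
python3 now.py;python3 look.py p3
```

```text
9.5 board xy [0.0841 0.0506] z 0.044619946599742735 yaw err deg 0.07 tilt [-1.2e-03  7.0e-04 -1.0e+00] grip -0.0001411271126265818 F [-0.78348272 -0.31489288 -0.42658517] q [-8.  17.6 94.7  0.  67.7 -2.3]
```

View pics/p3.png

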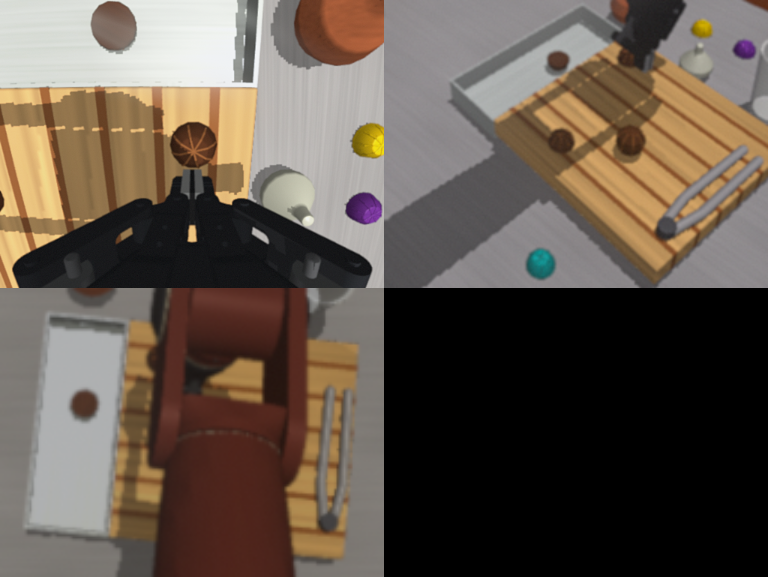

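Shell0 at wrist (193,144) is centred on the fingers. I'll finish its push, lift, and move to the last lane.

Emit:
move_arm(commands=[0.01,0,0,0,0.01,0,0,0,0.01,0,0,0,0.01,0,0,0,0.01,0,0,0])

```text
t: 10.15
eef_pos: [0.6662, 0.0321, 0.0454]
eef_rot: [[0.1, 0.995, 0.0], [0.995, -0.1, -0.0], [-0.0, 0.0, -1.0]]
ft_force: [0.0, 0.2, 1.0]
gripper_width: 0.0003
grip_force: 0.3
```

Emit:
move_arm(commands=[0.01,0,0,0,0.01,0,0,0,0.01,0,0,0,0,0,0,0,0,0,0,0])

```text
t: 10.65
eef_pos: [0.6691, 0.0611, 0.0452]
eef_rot: [[0.1, 0.995, -0.0], [0.995, -0.1, -0.0], [-0.0, -0.0, -1.0]]
ft_force: [-0.2, 0.3, 0.2]
gripper_width: 0.0002
grip_force: 0.0
```

Emit:
move_arm(commands=[0,0,-0.03,0,0,0,-0.03,0,0,0,-0.03,0,0,0,0,0,0,0,0,0])

```text
t: 11.15
eef_pos: [0.6697, 0.0603, 0.1363]
eef_rot: [[0.102, 0.995, 0.002], [0.995, -0.102, -0.0], [-0.0, 0.002, -1.0]]
ft_force: [-0.9, 0.4, 0.0]
gripper_width: 0.0001
grip_force: 0.0
```

Emit:
move_arm(commands=[-0.03,-0.035,0,0,-0.03,-0.035,0,0,-0.03,-0.035,0,0,-0.03,-0.035,0,0,-0.03,-0.035,0,0])

```text
t: 11.65
eef_pos: [0.477, -0.0713, 0.1328]
eef_rot: [[0.101, 0.995, -0.004], [0.995, -0.101, 0.001], [0.0, -0.004, -1.0]]
ft_force: [-1.0, -1.1, -0.2]
gripper_width: 0.0004
grip_force: 0.0
```

Emit:
move_arm(commands=[0,0,0,0,0,0,0,0,0,0,0,0,0,0,0,0,0,0,0,0])

```text
t: 12.15
eef_pos: [0.4806, -0.0703, 0.1352]
eef_rot: [[0.1, 0.995, -0.0], [0.995, -0.1, 0.0], [0.0, -0.0, -1.0]]
ft_force: [0.7, -1.1, -0.2]
gripper_width: -0.0001
grip_force: 0.0
```

```bash
python3 now.py;python3 look.py p4
```

```text
12.15 board xy [-0.0897 -0.0197] z 0.13519961406960285 yaw err deg 0.11 tilt [-3.e-04  1.e-04 -1.e+00] grip -0.00014116229099997364 F [ 0.65680289 -1.05413598 -0.22587738] q [-17.1 -12.  116.    0.   76.  -11.4]
```

View pics/p4.png

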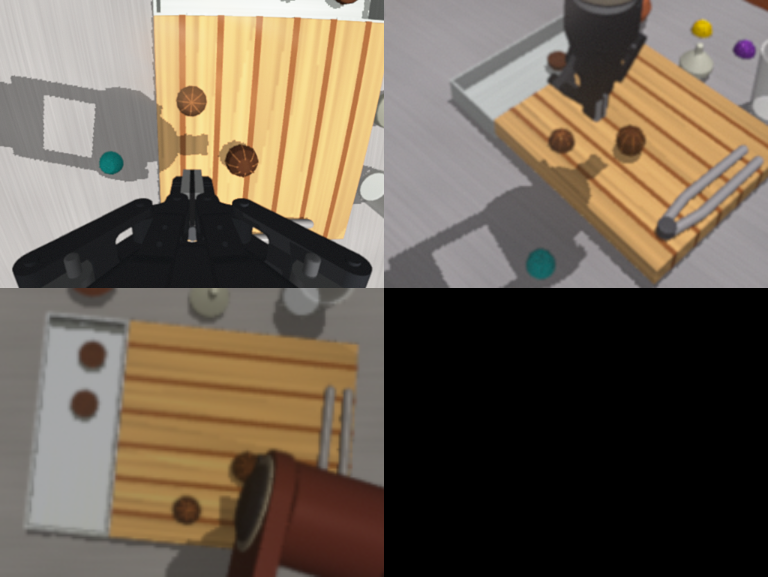

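Both shells are in the tray, at top-crop (92,355) and (84,404). Shell2 at wrist (191,101) is dead ahead. The walnut is to the right at (241,160), so I'll come down slightly in front of it.

Emit:
move_arm(commands=[0.017,0,0,0,0,0,0.03,0,0,0,0.02,0,0,0,0,0,0,0,0,0])

```text
t: 12.8
eef_pos: [0.4817, -0.0537, 0.0854]
eef_rot: [[0.101, 0.995, -0.001], [0.995, -0.101, 0.0], [0.0, -0.001, -1.0]]
ft_force: [0.3, 0.1, 0.1]
gripper_width: -0.0001
grip_force: 0.0
```

Emit:
move_arm(commands=[0,0,0.01,0,0,0,0.01,0,0,0,0.01,0,0,0,0.01,0,0,0,0,0])

```text
t: 13.3
eef_pos: [0.4801, -0.0535, 0.0432]
eef_rot: [[0.101, 0.995, -0.004], [0.995, -0.101, 0.001], [0.001, -0.004, -1.0]]
ft_force: [0.5, 0.9, -0.9]
gripper_width: -0.0002
grip_force: 0.0
```

```bash
python3 now.py
```

```text
13.3 board xy [-0.0919 -0.003 ] z 0.04315807931569712 yaw err deg 0.03 tilt [-0.0038  0.001  -1.    ] grip -0.0002190531629123736 F [ 0.4936421   0.94376615 -0.93014804] q [-15.2  -5.  119.5  -0.   65.7  -9.4]
```

Emit:
move_arm(commands=[0.005,0.0005,0,0,0.01,0,0,0,0.01,0,0,0,0.01,0,0,0,0.01,0,0,0])

```text
t: 13.8
eef_pos: [0.487, -0.0081, 0.0458]
eef_rot: [[0.1, 0.995, 0.001], [0.995, -0.1, -0.0], [-0.0, 0.001, -1.0]]
ft_force: [0.7, 0.2, 0.8]
gripper_width: -0.0
grip_force: 0.4
```

Emit:
move_arm(commands=[0.01,0,0,0,0.01,0,0,0,0,0,0,0,0,0,0,0,0,0,0,0])

```text
t: 14.3
eef_pos: [0.4885, 0.0107, 0.0451]
eef_rot: [[0.101, 0.995, -0.001], [0.995, -0.101, 0.0], [0.0, -0.001, -1.0]]
ft_force: [0.6, -1.0, 0.5]
gripper_width: 0.0002
grip_force: 0.0
```

```bash
python3 now.py;python3 look.py p5
```

```text
14.3 board xy [-0.0901  0.0617] z 0.04505123511141868 yaw err deg 0.03 tilt [-5.e-04  1.e-04 -1.e+00] grip 0.00017355441985353334 F [ 0.59998417 -1.01827082  0.49550824] q [ -7.5  -4.5 118.8   0.   65.7  -1.7]
```

View pics/p5.png

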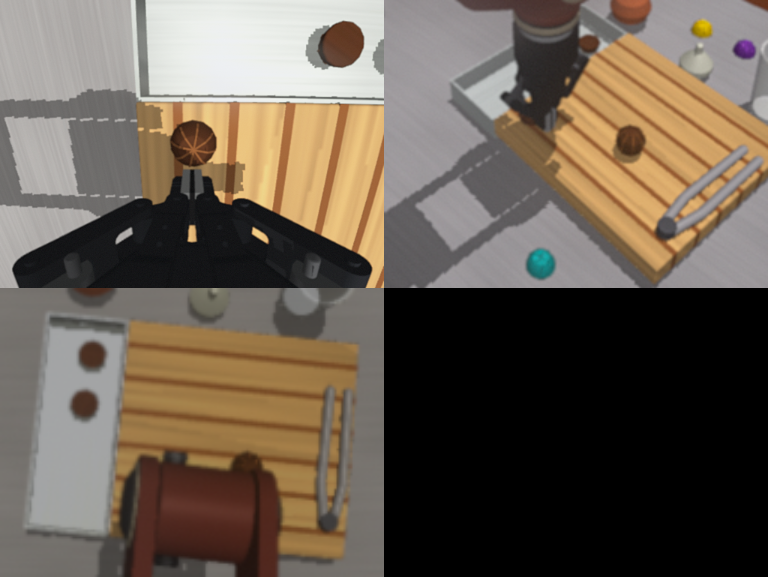

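Shell2 at wrist (193,143) is centred on the fingers. I'll finish the push, then retreat up.

Emit:
move_arm(commands=[0.01,0,0,0,0.01,0,0,0,0.01,0,0,0,0.01,0,0,0,0.01,0,0,0])

```text
t: 14.95
eef_pos: [0.4939, 0.0616, 0.0454]
eef_rot: [[0.1, 0.995, 0.0], [0.995, -0.1, 0.0], [0.0, 0.0, -1.0]]
ft_force: [0.5, -0.5, 0.1]
gripper_width: -0.0003
grip_force: 0.0
```

Emit:
move_arm(commands=[0.01,0,0,0,0.01,0,0,0,0,0,0,0,0,0,0,0,0,0,0,0])

```text
t: 15.45
eef_pos: [0.4957, 0.0802, 0.0452]
eef_rot: [[0.101, 0.995, -0.0], [0.995, -0.101, -0.0], [-0.0, -0.0, -1.0]]
ft_force: [-0.6, 0.8, 0.6]
gripper_width: -0.0001
grip_force: 0.0
```

Emit:
move_arm(commands=[0,0,-0.03,0,0,0,-0.03,0,0,0,-0.03,0,0,0,-0.03,0,0,0,-0.03,0])

```text
t: 15.95
eef_pos: [0.4955, 0.0799, 0.1965]
eef_rot: [[0.102, 0.995, 0.0], [0.995, -0.102, -0.0], [-0.0, 0.0, -1.0]]
ft_force: [0.3, -0.0, 0.2]
gripper_width: -0.0002
grip_force: 0.0
```

Emit:
move_arm(commands=[0.04,0,0,0,0.04,0,0,0,0.04,0,0,0,0.04,0,0,0,0.04,0,0,0])

```text
t: 16.45
eef_pos: [0.516, 0.2805, 0.1953]
eef_rot: [[0.102, 0.995, 0.0], [0.995, -0.102, -0.0], [-0.0, 0.0, -1.0]]
ft_force: [1.0, -0.1, -0.2]
gripper_width: 0.0005
grip_force: 0.0
```

Emit:
move_arm(commands=[0,0,0,0,0,0,0,0,0,0,0,0,0,0,0,0,0,0,0,0])

```text
t: 16.95
eef_pos: [0.5161, 0.2784, 0.1954]
eef_rot: [[0.102, 0.995, 0.0], [0.995, -0.102, -0.0], [-0.0, 0.0, -1.0]]
ft_force: [0.4, 0.2, -0.4]
gripper_width: 0.0
grip_force: 0.0
```

```bash
python3 now.py;python3 look.py p6
```

```text
16.95 board xy [-0.0898  0.3308] z 0.1953948910522073 yaw err deg -0.05 tilt [ 1.e-04 -1.e-04 -1.e+00] grip 4.697875715417744e-05 F [ 0.41702244  0.22914527 -0.44919249] q [21.1 -0.8 99.8 -0.  81.  27. ]
```

View pics/p6.png

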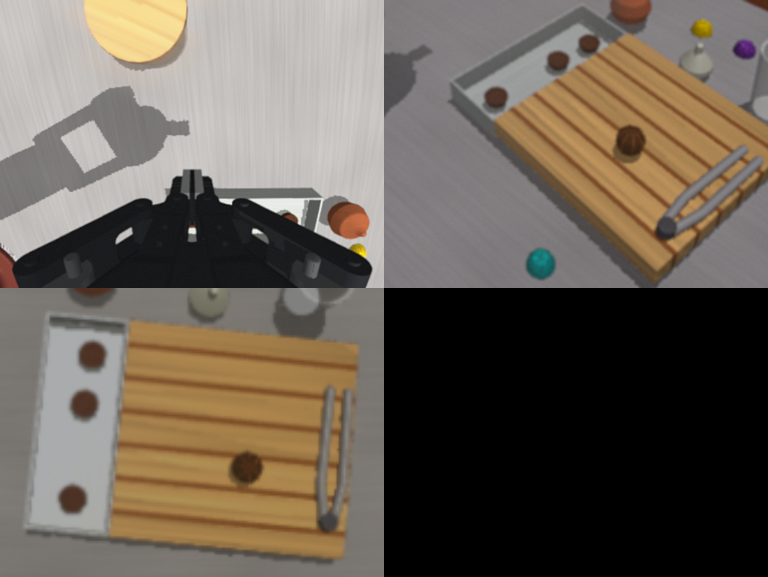

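All three shells lie in the tray, at top-crop (92,355), (84,404) and (72,498). The walnut and nutcracker haven't moved, and the arm is clear.

```bash
python3 -c "
from station import robot
print(robot.finish_job())"
```

```text
the job is handed in; nothing more can be done
None
```

I swept all three shell halves into the scrap tray with the fingers closed and handed the job in at about 17 s; the last pictures show the walnut, nutcracker and other items where they started, but `finish_job()` returned no verdict.

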